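Press the square-bored purge coupler onto the tilted nipple and hold it home

ROBOT

A 7-joint arm with a two-finger parallel gripper is mounted at the origin on a cart in front of the work surface, level with it; the furniture and walls round the work are solid. World frame = base frame: x ahead of the robot, y to its left, z up, the work surface at z = 0. Lengths are in m, angles in rad, forces in N, time in s.
With the tool pointing down it reaches from about 0.4 to 0.875 m from the base axis. Payload 19.3 kg.
Tool frame: the origin (TCP) lies between the finger pads; the fingertips stand 25 mm ahead of it and the grasp point (between the pads) lies 6 mm ahead of it; z points along the fingers, y is the line along which they close (so a half turn about z gives the same grasp; the last joint's range is limited). The gripper opens to 85 mm and grips with 20 to 120 N. Pads are 22 mm wide; open, the fingers measure 114 mm over their backs; the gripper's body (76 mm by 85 mm) begins 54 mm behind the grasp point. The pads swing forward as they close: fully open they stand 13 mm farther back than shut.
Start: joints at [-1.291, 0.521, -0.036, 1.599, 0.021, 1.021, -0.113], TCP at [0.214, 0.587, 0.256] pointing down, gripper open.
Joint ranges: [-2.91, 2.91], [-0.3, 2.13], [-1.5, 1.42], [0.17, 2.43], [-1.26, 4.41], [0.16, 1.93], [-2.52, 2.52]. Speed limits (rad/s): [1.89, 1.89, 2.39, 2.39, 3.01, 3.01, 3.01].

INTERFACE

Orientations are given as a rotation vector (axis times angle).
In Python, from rig import get_state, camera, job_done gives the robot as it stands.
- The arm moves only by the tool jog_arm, called after "Emit:" as name(argument=value, ...) on one line, values as JSON. Schema: {"type":"object","properties":{"moves":{"type":"array","items":{"type":"object","properties":{"jaw":{"type":"number"},"x":{"type":"number"},"y":{"type":"number"},"z":{"type":"number"},"ax":{"type":"number"},"ay":{"type":"number"},"az":{"type":"number"}},"additionalProperties":false,"required":["jaw"]},"minItems":1,"maxItems":12},"only":{"type":"string"},"quiet":{"type":"boolean"},"lines":{"type":"string"}},"required":["moves"],"additionalProperties":false}. moves is a list of rows, 1 to 12 of them, each an object with the fields jaw (the finger opening in m), x, y, z (the shift in m), ax, ay, az (a rotation vector in rad); a field left out counts as zero (the opening has to be given); each row shifts and turns the commanded pose from where the row before left it, along the tool's axes as they then stand; what a row does not reach is not made up. A row lasts 1/8 s, in which the tool goes at most 0.0625 m and 0.188 rad, less where a joint would pass 70% of its speed; a pose out of reach is approached as far as the arm can. The fingers move at their own pace and stop on an object; the grip force is fixed at half the most. Time passes only in rows, so rows that do not move let the fingers close. The tool returns the time, the measured TCP pose, the force, the opening and the grip force at its end. only (a regular expression) keeps the lines of the reply that match it, lines (a string "A,B") keeps lines A to B, and quiet returns only ok. Input that does not fit is refused with a message, and nothing moves.
- get_state(): the state, without advancing time (a new reading comes with each control period).
- camera(name): name is "scene" or "top" or "wrist"; returns a dict with "frame" (480x640x3 uint8, red, green, blue), "intrinsics" (3x3 intrinsics, pixels), "camera_from_world" (4x4, takes a point from world to camera coordinates). Camera axes: x right, y up, looking along -z (the intrinsics and any distortion apply to the point x, -y, -z); pixel columns grow to the right and rows downward; lengths in m; the calibration is good to about 2 mm. The wrist camera is an equidistant fisheye: a pixel r from the principal point sees the ray r / f radians off the axis. A picture is of the moment at which its call begins. There is no depth.
- job_done(): hands the job in; it is judged then, once.
The state is a dict: "clock": time; "joint_pos": joint angles; "joint_vel": joint speeds; "tau": joint torques, N m; "tcp_pos": TCP position; "orientation": TCP orientation; "ft_force": force on the tool from outside, world axes, zero at the start; "ft_torque": the same for the moment, N m; "width": finger opening in m; "grasp_force": force on a finger pad.
Only numpy, scipy, OpenCV 4.12 (cv2) and the standard library are available. Lean on these libraries where they do the work, as an engineer would, in place of code of your own. Each camera call takes 0.05 s, during which the arm holds its last target. There are 200 camera calls.

TASK

Take the loose square-bored purge coupler standing on the bench, turn it so that its square bore matches the square shank of the tilted nipple on the metal purge block, and press it squarely down the nipple until it snaps. Then keep pushing so that the nipple's spring collar stays fully pressed down, and finish like that, still gripping the coupler and holding it against the spring. Do not disturb the glass beaker.

Things in the scene. Friction and masses are not known exactly. Their poses are not given: they have to be found in the camera images.
- coupler: loose purge coupler, 0.16 kg, 86 mm long, standing mouth down. Square steel sleeve 38 x 38 x 40 mm, a flat shoulder, then a ribbed black square grip 26 x 26 mm from 40 to 80 mm and a short brass silencer on top. Bore 18 x 18 mm, 36 mm deep, widening to 24 mm at the mouth. Origin: centre of the mouth; z towards the silencer, x and y square to the flats of bore, sleeve and grip
- nipple_base (a point): on the axis of the tilted nipple where it leaves the block's sloping face, 26 mm above the bench. z: the nipple's axis, out of the block, 25 degrees from vertical, leaning to the robot's left; x, y square to the shank's flats. Along z: spring collar 40 mm across, top face at 24 mm free, 16 mm pressed; shank 16 x 16 mm to 42 mm, then a taper. Coupler pushed home: its mouth at 16 mm
- nipple_tip (a point): centre of the shank's tip (8 x 8 mm), 48 mm along z from nipple_base, same axes. Two spring balls stand 3 mm out of the shank's +y and -y faces 18 mm below the tip: they resist the coupler with about 8 N when its mouth is 19 to 24 mm below the tip and snap into its inner groove at about 26 mm. Let go after that, it stays on but the spring lifts it about 5 mm from home
- collar (a joint): travel of the nipple's spring collar along the axis into the block, m: 0 free, 0.008 fully pressed (hard stop). The coupler's mouth pushes it. Spring force about 4 N at the start of the travel, 12 N at its end
- block: fixed purge block: dark steel base plate 104 x 92 x 8 mm with an aluminium wedge 80 x 60 mm, 43 mm high at the back, whose face slopes down to the front (-x) at 25 degrees and carries the nipple; brass outlet stub at the back. Origin: centre of the underside; x to the back, z up. Near it: a tall instrument (0.25 m, on the left, close to the starting gripper: rise first) and a monitor at the back
- glass_beaker: clear beaker, 75 mm across, 92 mm high, standing at the back right of the bench, a bystander. Origin: centre of its underside, z up

How it is judged:
By the outcome, as a careful person would: the job done as asked, in the order asked, and still so for the second after the job is handed in, while the arm keeps its last pose, push and grip.
It also fails if it takes over 43 s, if anything falls off the work surface, if the arm or the gripper's body presses on something with over 40 N, if the wrist force passes 120 N, or if a joint passes its speed limit or range.

## Working session

There is one attempt and no reset: what is moved stays moved. The work goes in short steps, Python scripts to look and compute and a tool call to move; the robot and the scene stay as the last step left them, time stands still between calls to the robot, and variables do not carry over. Pictures are saved under pics/ and viewed, at most 10 in all, crops included, and the job is handed in when it is done.

```bash
mkdir -p pics; ls; python3 - <<'E'
from rig import get_state, camera
import cv2, numpy as np
s=get_state(); print({k:np.round(v,3).tolist() for k,v in s.items()})
for n in ("scene","top"):
    c=camera(n); cv2.imwrite(f"pics/{n}0.png",c["frame"][:,:,::-1]); np.savez(f"pics/{n}0.npz",**c); print(n,np.round(c["intrinsics"],1).tolist(),np.round(c["camera_from_world"],3).tolist(), c.keys())
E
```

```text
pics
{'clock': 0.0, 'joint_pos': [-1.291, 0.522, -0.036, 1.6, 0.021, 1.021, -0.113], 'joint_vel': [0.0, 0.0, 0.001, 0.001, 0.0, 0.002, 0.001], 'tau': [-0.001, -92.71, 1.979, -36.995, 0.018, 0.008, -0.0], 'tcp_pos': [0.214, 0.587, 0.256], 'orientation': [-0.547, -3.094, 0.002], 'ft_force': [-0.336, 0.14, -0.475], 'ft_torque': [0.038, 0.019, 0.051], 'grasp_force': 0.0, 'width': 0.085}
scene [[612.9, 0.0, 312.6], [0.0, 612.9, 243.9], [0.0, 0.0, 1.0]] [[0.499, -0.866, -0.019, -0.574], [0.479, 0.257, 0.839, -0.261], [-0.722, -0.428, 0.543, -0.61], [0.0, 0.0, 0.0, 1.0]] dict_keys(['frame', 'intrinsics', 'camera_from_world'])
top [[455.3, 0.0, 316.3], [0.0, 455.3, 240.2], [0.0, 0.0, 1.0]] [[0.042, -0.999, -0.002, -0.348], [0.973, 0.041, 0.226, -0.569], [-0.226, -0.011, 0.974, -0.782], [0.0, 0.0, 0.0, 1.0]] dict_keys(['frame', 'intrinsics', 'camera_from_world'])
```

View pics/scene0.png

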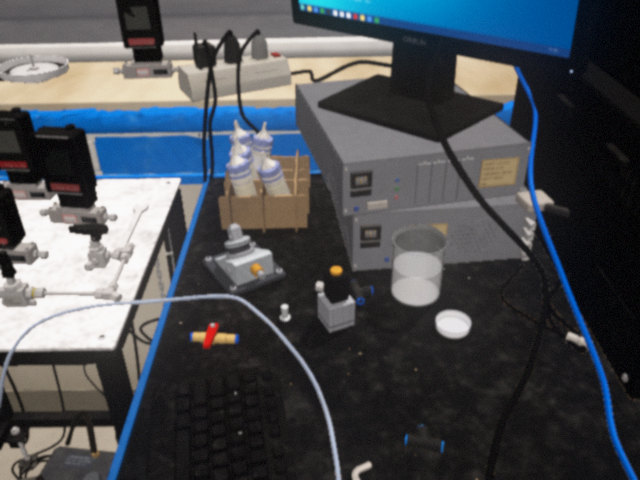

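View pics/top0.png

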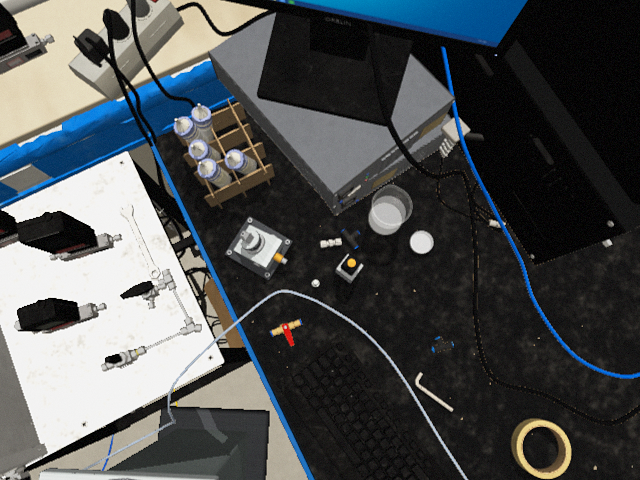

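The scene view shows the block at about (245,265) with the nipple leaning at (235,235), the coupler at (337,305) and the beaker at (417,265). In the top view the block is at (258,247), the coupler at (349,268) and the beaker at (390,211). Next I'll enlarge both.

```bash
cat > h.py <<'E'
import numpy as np, cv2
def load(f): return dict(np.load(f))
def proj(c,p):
    q=(c["camera_from_world"]@np.r_[p,1])[:3]; k=c["intrinsics"]
    return np.array([k[0,0]*q[0]/-q[2]+k[0,2], k[1,1]*q[1]/q[2]+k[1,2]])
def ray(c,uv):
    k=c["intrinsics"]; T=c["camera_from_world"]; R=T[:3,:3]
    d=R.T@np.array([(uv[0]-k[0,2])/k[0,0],-(uv[1]-k[1,2])/k[1,1],-1]); return -R.T@T[:3,3], d/np.linalg.norm(d)
def onz(c,uv,z):
    o,d=ray(c,uv); return o+d*(z-o[2])/d[2]
def tri(c1,u1,c2,u2):
    o1,d1=ray(c1,u1); o2,d2=ray(c2,u2)
    t=np.linalg.lstsq(np.c_[d1,-d2],o2-o1,rcond=None)[0]
    a=o1+t[0]*d1;b=o2+t[1]*d2; return (a+b)/2, np.linalg.norm(a-b)
E
python3 - <<'E'
from h import *
a=load("pics/scene0.npz");b=load("pics/top0.npz")
for p in ([0.214,.587,.256],[0.5,0,0],[.6,.2,0]): print(proj(a,p),proj(b,p))
A=cv2.resize(a["frame"][215:335,190:370,::-1],None,fx=4.4,fy=4.4,interpolation=cv2.INTER_CUBIC)
B=cv2.resize(b["frame"][205:300,215:375,::-1],None,fx=5,fy=5,interpolation=cv2.INTER_CUBIC)
cv2.imwrite("pics/sc.png",A);cv2.imwrite("pics/tc.png",B)
print(onz(a,(337,327),0),onz(b,(349,277),0),tri(a,(336,270),b,(351.5,263)))
E
```

```text
[-372.91013903   99.02804965] [-401.18607481  456.42275844]
[107.91016399 257.67812039] [150.10294374 282.02635816]
[ 69.52741282 201.83189564] [ 57.72033625 228.68063384]
[ 0.52645829 -0.39677024  0.        ] [ 0.52630446 -0.390219    0.        ] (array([ 0.53921835, -0.38852267,  0.08277736]), np.float64(0.0004534204425425361))
```

View pics/sc.png

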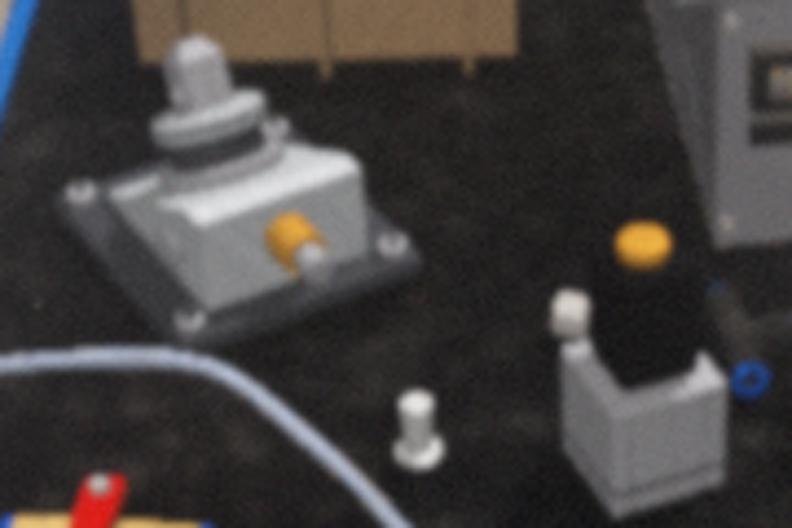

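View pics/tc.png

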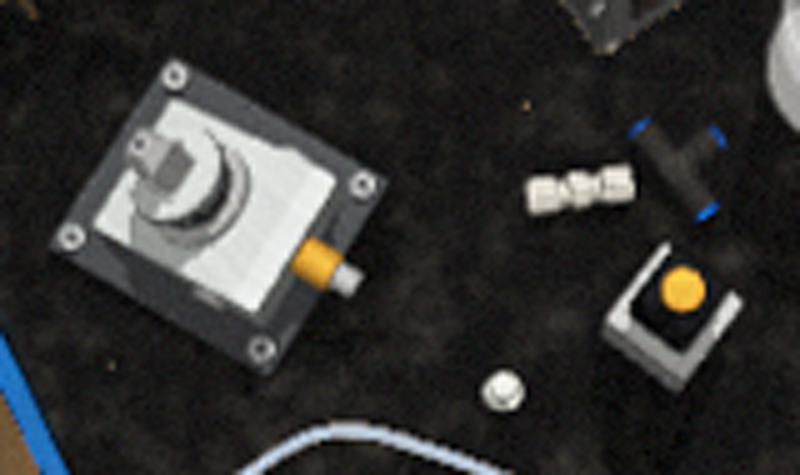

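In the scene crop, the nipple tip is at crop (197,45), the coupler brass at (643,245) and its bottom corner at (617,515). In the top crop, the four plate screws are at (175,75), (363,184), (262,348) and (70,236), the shank tip is near (143,145), the brass is at (683,288), and the shoulder corners are at (667,247), (607,322), (680,378) and (740,300).

```bash
python3 - <<'E'
from h import *
from scipy.spatial.transform import Rotation as R
a=load("pics/scene0.npz");b=load("pics/top0.npz")
S=lambda u,v:((u+.5)/4.4+190-.5,(v+.5)/4.4+215-.5)
T=lambda u,v:((u+.5)/5+215-.5,(v+.5)/5+205-.5)
def brass(c,x0,x1,y0,y1):
    h=cv2.cvtColor(c["frame"],cv2.COLOR_RGB2HSV)[y0:y1,x0:x1]
    m=cv2.inRange(h,(12,120,120),(30,255,255)); M=cv2.moments(m,True); return (M["m10"]/M["m00"]+x0,M["m01"]/M["m00"]+y0),M["m00"]
pa,pb=brass(a,325,350,255,285),brass(b,340,365,250,280); print(pa,pb,tri(a,pa[0],b,pb[0]))
print("brass z.086",onz(a,pa[0],.085),onz(b,pb[0],.085))
print("sleeve corners top z.04")
C=[onz(b,T(*p),.04) for p in [(667,247),(607,322),(680,378),(740,300)]]
for i,p in enumerate(C): d=C[(i+1)%4]-p; print(p[:2].round(4),np.linalg.norm(d).round(4),np.degrees(np.arctan2(d[1],d[0])).round(1))
print("scene bottom z0")
C=[onz(a,S(*p),0.) for p in [(565,450),(617,515),(722,480)]]
for p,q in ((0,1),(1,2)): d=C[q]-C[p]; print(C[p][:2].round(4),np.linalg.norm(d).round(4),np.degrees(np.arctan2(d[1],d[0])).round(1))
sc=[onz(b,T(*p),.010) for p in [(175,75),(363,184),(262,348),(70,236)]]
print("screws",np.round(sc,4).tolist(), np.mean(sc,0))
for i,p in enumerate(sc): d=sc[(i+1)%4]-p; print(np.linalg.norm(d).round(4),np.degrees(np.arctan2(d[1],d[0])).round(1))
print("tip",tri(a,S(197,42),b,T(143,147)),onz(a,S(197,42),.0695),onz(b,T(143,147),.0695))
print("beaker", onz(a,(416,296),0), onz(b,(387,221),0))
from rig import get_state; print(R.from_rotvec(get_state()["orientation"]).as_matrix().round(3))
w=__import__("rig").camera("wrist"); print(w["intrinsics"].round(1)); 
s=get_state(); Rt=R.from_rotvec(s["orientation"]).as_matrix(); Tc=np.eye(4);Tc[:3,:3]=Rt;Tc[:3,3]=s["tcp_pos"]
print((w["camera_from_world"]@Tc).round(4))
E
```

```text
((335.71276595744683, 269.90425531914894), 94.0) ((351.1111111111111, 262.2063492063492), 63.0) (array([ 0.54066035, -0.38763432,  0.08179232]), np.float64(0.0009911328365912718))
brass z.086 [ 0.53629262 -0.38941141  0.085     ] [ 0.54036119 -0.38782293  0.085     ]
sleeve corners top z.04
[ 0.5643 -0.3846] 0.037 143.7
[ 0.5345 -0.3627] 0.0345 -125.6
[ 0.5143 -0.3908] 0.0377 -35.6
[ 0.545  -0.4127] 0.0341 55.6
scene bottom z0
[ 0.5326 -0.3641] 0.0345 -123.4
[ 0.5136 -0.3929] 0.036 -34.7
screws [[0.6324, -0.1875, 0.01], [0.5908, -0.2654, 0.01], [0.5236, -0.2297, 0.01], [0.5649, -0.1511, 0.01]] [ 0.57792038 -0.2083996   0.01      ]
0.0883 -118.1
0.076 152.0
0.0888 62.3
0.0767 -28.4
tip (array([ 0.58902478, -0.18808581,  0.06796444]), np.float64(0.002137257619733939)) [ 0.58771166 -0.19052608  0.0695    ] [ 0.5879731  -0.18753708  0.0695    ]
beaker [ 0.63980802 -0.46391049  0.        ] [ 0.64377283 -0.46414376  0.        ]
[[-0.939  0.343 -0.   ]
 [ 0.343  0.939 -0.001]
 [-0.    -0.001 -1.   ]]
[[371.6   0.  321.9]
 [  0.  371.6 238. ]
 [  0.    0.    1. ]]
[[ 3.000e-04  1.000e+00  3.000e-04  4.000e-04]
 [ 9.644e-01 -3.000e-04  2.646e-01 -3.320e-02]
 [ 2.646e-01  2.000e-04 -9.644e-01 -1.302e-01]
 [ 0.000e+00  0.000e+00  0.000e+00  1.000e+00]]
```

Emit:
jog_arm(moves=[{"jaw": 0.085, "z": -0.06}, {"jaw": 0.085, "z": -0.06}, {"jaw": 0.085, "z": -0.05}, {"jaw": 0.085, "x": -0.06, "az": 0.097}, {"jaw": 0.085, "x": -0.06, "az": 0.097}, {"jaw": 0.085, "x": -0.06, "az": 0.097}, {"jaw": 0.085, "x": -0.06, "az": 0.097}, {"jaw": 0.085, "x": -0.06, "az": 0.097}, {"jaw": 0.085, "x": -0.06, "az": 0.097}, {"jaw": 0.085, "x": -0.06, "az": 0.097}, {"jaw": 0.085, "x": -0.06, "az": 0.097}, {"jaw": 0.085, "x": -0.06, "az": 0.097}])

```text
clock: 1.65
tcp_pos: [0.6021, 0.2335, 0.4259]
orientation: [-1.807, -2.569, 0.001]
ft_force: [0.1, 0.5, 0.2]
width: 0.0853
grasp_force: 0.0
```

Emit:
jog_arm(moves=[{"jaw": 0.085, "x": -0.06, "az": 0.097}, {"jaw": 0.085, "x": -0.06, "az": 0.097}, {"jaw": 0.085, "x": -0.06, "az": 0.097}, {"jaw": 0.085, "x": -0.06, "az": 0.097}, {"jaw": 0.085, "x": -0.06, "az": 0.097}, {"jaw": 0.085, "x": -0.06, "az": 0.097}])

```text
clock: 2.4
tcp_pos: [0.6384, -0.1198, 0.4259]
orientation: [-2.468, -1.943, 0.001]
ft_force: [1.0, -0.4, -0.9]
width: 0.0847
grasp_force: 0.0
```

```bash
cat >> h.py <<'E'
from scipy.spatial.transform import Rotation as Ro
def tool():
    from rig import get_state
    s=get_state(); return np.array(s["tcp_pos"]),Ro.from_rotvec(s["orientation"]),s
def delta(P,Rt,k=1):
    "step in tool axes to go to P,Rt; if k>1 per-row steps (body twist)"
    p,R,s=tool(); w=(R.inv()*Rt).as_rotvec(); d=np.array(P)-p
    print("translation in tool axes",R.inv().apply(d).round(4),"after turning",Rt.inv().apply(d).round(4),"rot",w.round(4),"dist",np.linalg.norm(d).round(4))
def mk(z,y):
    z=np.array(z)/np.linalg.norm(z); y=np.array(y)-np.dot(y,z)*z; y/=np.linalg.norm(y)
    return Ro.from_matrix(np.c_[np.cross(y,z),y,z])
az=np.radians(62); n=np.array([np.sin(np.radians(25))*np.cos(az),np.sin(np.radians(25))*np.sin(az),np.cos(np.radians(25))])
tip=np.array([.588,-.189,.0695])
E
python3 - <<'E'
from h import *
p,R,s=tool(); print(p,R.as_matrix().round(3),np.round(s["joint_pos"],3))
delta(tip+.12*n, mk(-n,R.as_matrix()[:,1]))
E
```

```text
[ 0.63844529 -0.11979054  0.42592788] [[ 0.235  0.972 -0.   ]
 [ 0.972 -0.235 -0.   ]
 [-0.    -0.    -1.   ]] [-0.204  0.489  0.493  1.298 -0.227  1.41   0.039]
translation in tool axes [-0.03   -0.02    0.2477] after turning [0.0746 0.005  0.2389] rot [ 0.1034 -0.4236  0.0223] dist 0.2503
```

Emit:
jog_arm(moves=[{"jaw": 0.085, "x": -0.0075, "y": -0.005, "z": 0.06}, {"jaw": 0.085, "x": -0.0075, "y": -0.005, "z": 0.06}, {"jaw": 0.085, "x": -0.0075, "y": -0.005, "z": 0.06}, {"jaw": 0.085, "x": -0.0075, "y": -0.005, "z": 0.06}, {"jaw": 0.085, "ax": 0.034, "ay": -0.141, "az": 0.0075}, {"jaw": 0.085, "ax": 0.034, "ay": -0.141, "az": 0.0075}, {"jaw": 0.085, "ax": 0.034, "ay": -0.141, "az": 0.0075}, {"jaw": 0.085}])

```text
clock: 3.4
tcp_pos: [0.613, -0.1395, 0.1845]
orientation: [2.293, 1.779, -0.586]
ft_force: [0.7, 0.8, -0.7]
width: 0.0852
grasp_force: 0.0
```

```bash
python3 - <<'E'
from h import *
from rig import camera
w=camera("wrist"); np.savez("pics/w1.npz",**w); cv2.imwrite("pics/w1.png",w["frame"][:,:,::-1])
p,R,s=tool(); print(np.round(s["joint_pos"],3))
delta(tip+.12*n, mk(-n,R.as_matrix()[:,1]))
E
```

```text
[-0.421  0.803  0.632  1.571 -0.046  1.053 -0.139]
translation in tool axes [0.0002 0.0008 0.0076] after turning [0.0002 0.0009 0.0076] rot [ 0.0029 -0.001   0.    ] dist 0.0077
```

View pics/w1.png

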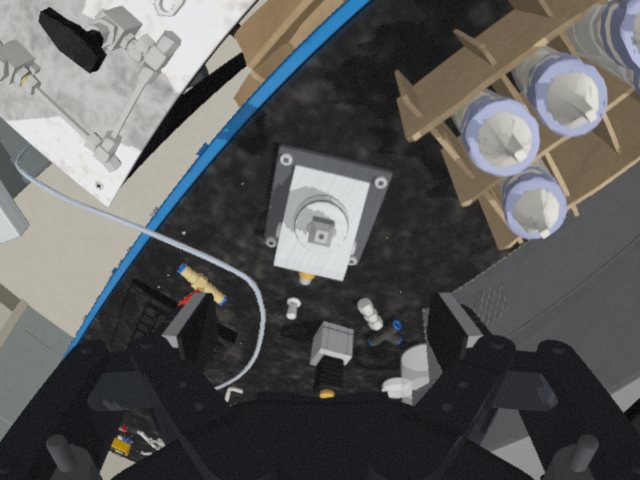

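The wrist view shows the nipple at about (321,232) seen nearly end-on, and the coupler at (332,345). I'll enlarge the nipple to read the roll of its flats.

```bash
python3 - <<'E'
from h import *
w=load("pics/w1.npz"); cv2.imwrite("pics/w1c.png",cv2.resize(w["frame"][190:265,280:370,::-1],None,fx=8,fy=8,interpolation=cv2.INTER_CUBIC))
E
```

```text
(no output)
```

View pics/w1c.png

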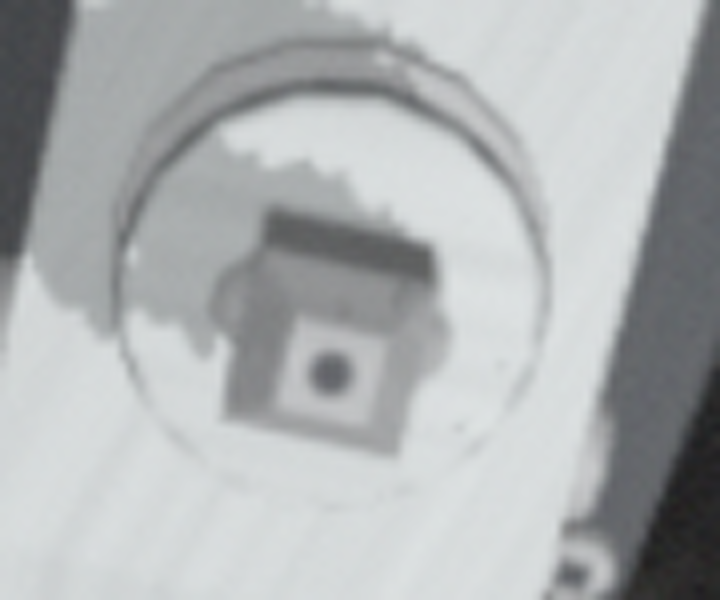

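The tip face has corners near (298,315), (390,332), (372,425) and (276,408) with its hole at (331,374). The foot of the taper has corners near (265,258), (435,285), (398,457) and (225,415), and the balls stick out left and right.

```bash
cat >> h.py <<'E'
def wray(c,uv):
    k=c["intrinsics"]; T=c["camera_from_world"]; R=T[:3,:3]
    v=np.array([uv[0]-k[0,2],uv[1]-k[1,2]]); r=np.linalg.norm(v); th=r/k[0,0]; v=v/r*np.sin(th)
    return -R.T@T[:3,3], R.T@np.array([v[0],-v[1],-np.cos(th)])
def onplane(c,uv,P,N):
    o,d=wray(c,uv); return o+d*np.dot(P-o,N)/np.dot(d,N)
E
python3 - <<'E'
from h import *
w=load("pics/w1.npz"); t=load("pics/top0.npz"); a=load("pics/scene0.npz")
W=lambda u,v:((u+.5)/8+280-.5,(v+.5)/8+190-.5)
ex=np.cross([0,0,1],n); ex/=np.linalg.norm(ex); ey=np.cross(n,ex)  # plane axes
for name,off,C in (("tip",0,[(298,315),(390,332),(372,425),(276,408)]),("taper",-.006,[(267,258),(435,285),(398,457),(225,415)])):
    Q=[onplane(w,W(*p),tip+off*n,n) for p in C]
    for i in range(4):
        d=Q[(i+1)%4]-Q[i]; print(name,Q[i].round(4),np.linalg.norm(d).round(4),np.degrees(np.arctan2(d@ey,d@ex)).round(1))
    print("centre",np.mean(Q,0))
print("ex",ex,"ey",ey)
# triangulate tip
def cross(rs):
    A=sum(np.eye(3)-np.outer(d,d) for o,d in rs); B=sum((np.eye(3)-np.outer(d,d))@o for o,d in rs); return np.linalg.solve(A,B)
S=((197.5)/4.4+189.5,(42.5)/4.4+214.5); Tt=(143.5/5+214.5,147.5/5+204.5)
r=[wray(w,W(331,374)),ray(t,Tt),ray(a,S)]
print("tip3",cross(r),"w+top",cross(r[:2]),"w+scene",cross([r[0],r[2]]))
h=cv2.cvtColor(w["frame"],cv2.COLOR_RGB2HSV); 
# screws of block in wrist: plane z=.01
for p in [(286,159),(380,183),(270,242),(353,262)]: print("screw",onplane(w,p,np.array([0,0,.01]),np.array([0,0,1.])).round(4))
# coupler far shoulder/brass: bottom corners of sleeve
for p in [(318,324),(352,330)]: print(onplane(w,p,np.zeros(3),np.array([0,0,1.])).round(4))
E
```

```text
tip [ 0.5864 -0.1812  0.0666] 0.0079 -177.3
tip [ 0.5936 -0.1847  0.0665] 0.0083 93.2
tip [ 0.5905 -0.1916  0.07  ] 0.0083 3.1
tip [ 0.5829 -0.188   0.0702] 0.0084 -89.6
centre [ 0.58835414 -0.18636412  0.06833721]
taper [ 0.5834 -0.1796  0.06  ] 0.0147 -175.8
taper [ 0.5968 -0.1856  0.0596] 0.0159 92.2
taper [ 0.5906 -0.1986  0.0663] 0.0157 -0.7
taper [ 0.5768 -0.1911  0.0662] 0.0146 -91.4
centre [ 0.58690266 -0.18870841  0.0629999 ]
ex [-0.88294759  0.46947156  0.        ] ey [-0.42548573 -0.80022228  0.42261826]
tip3 [ 0.58858928 -0.18781539  0.06787767] w+top [ 0.58809728 -0.18714148  0.06799432] w+scene [ 0.58861864 -0.18823005  0.06777315]
screw [ 0.5636 -0.1516  0.01  ]
screw [ 0.6302 -0.1882  0.01  ]
screw [ 0.5211 -0.2292  0.01  ]
screw [ 0.5905 -0.2675  0.01  ]
[ 0.5266 -0.3672  0.    ]
[ 0.5636 -0.385   0.    ]
```

The shank flats are within about 2° of the block axes and the tip is at about (0.588, -0.188, 0.069). I'll go to the hover above the coupler.

```bash
cat >> h.py <<'E'
tip=np.array([.5884,-.188,.069]); cy=np.radians(-35.3); cp=np.array([.5393,-.388,0])
Rg=mk([0,0,-1],[np.cos(cy),np.sin(cy),0])
ex=np.cross([0,0,1],n); ex/=np.linalg.norm(ex); ey=np.cross(n,ex)
Ri=mk(-n,-(ex*np.cos(.03)+ey*np.sin(.03)))
E
python3 - <<'E'
from h import *
delta(cp+[0,0,.17],Rg); t=load("pics/top0.npz"); a=load("pics/scene0.npz"); print(onz(a,(357,268),0),onz(t,(336,212),0))
E
```

```text
translation in tool axes [-0.228  -0.002   0.1202] after turning [-0.2436  0.0829  0.0153] rot [-0.0206  0.4366  0.3561] dist 0.2578
[ 0.66191871 -0.35919916  0.        ] [ 0.65844896 -0.36034577  0.        ]
```

Emit:
jog_arm(moves=[{"jaw": 0.085, "ax": -0.007, "ay": 0.145, "az": 0.119}, {"jaw": 0.085, "ax": -0.007, "ay": 0.145, "az": 0.119}, {"jaw": 0.085, "ax": -0.007, "ay": 0.145, "az": 0.119}, {"jaw": 0.085, "x": -0.049, "y": 0.0165, "z": 0.003}, {"jaw": 0.085, "x": -0.049, "y": 0.0165, "z": 0.003}, {"jaw": 0.085, "x": -0.049, "y": 0.0165, "z": 0.003}, {"jaw": 0.085, "x": -0.049, "y": 0.0165, "z": 0.003}, {"jaw": 0.085, "x": -0.049, "y": 0.0165, "z": 0.003}, {"jaw": 0.065}, {"jaw": 0.065}])

```text
clock: 4.7
tcp_pos: [0.5367, -0.3908, 0.1727]
orientation: [2.791, 1.435, 0.002]
ft_force: [0.1, 0.1, -0.6]
width: 0.0651
grasp_force: 0.0
```

```bash
python3 - <<'E'
from h import *
from rig import camera
w=camera("wrist"); np.savez("pics/w2.npz",**w); cv2.imwrite("pics/w2.png",cv2.resize(w["frame"][240:440,190:450,::-1],None,fx=3,fy=3,interpolation=cv2.INTER_CUBIC))
p,R,s=tool(); print(np.round(s["joint_pos"],3)); delta(cp+[0,0,.07],Rg)
E
```

```text
[ 0.24   0.728  0.484  1.583 -0.397  0.926  0.24 ]
translation in tool axes [0.0029 0.0002 0.1026] after turning [0.0028 0.0005 0.1026] rot [ 0.0032  0.0007 -0.0035] dist 0.1026
```

View pics/w2.png

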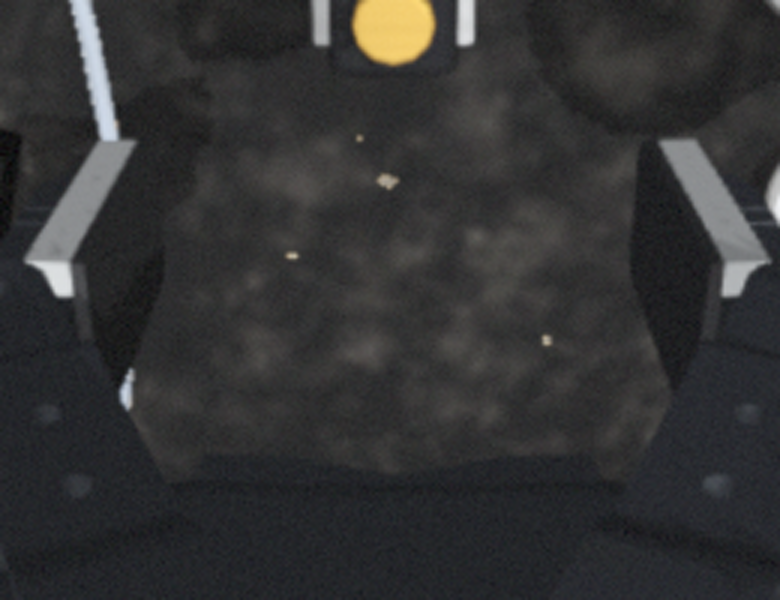

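The view shows the coupler square to the fingers, with its brass at crop (394,24) midway between the pads. I'll check its position with a ray onto z = 0.086.

```bash
python3 - <<'E'
from h import *
w=load("pics/w2.npz"); h=cv2.cvtColor(w["frame"],cv2.COLOR_RGB2HSV)[215:270,290:350]
m=cv2.inRange(h,(12,90,120),(32,255,255)); M=cv2.moments(m,True); u=(M["m10"]/M["m00"]+290,M["m01"]/M["m00"]+215); print(u,M["m00"],onplane(w,u,np.array([0,0,.086]),np.array([0,0,1.])))
E
```

```text
(320.81031613976705, 247.46089850249584) 601.0 [ 0.5398687  -0.38675391  0.086     ]
```

Emit:
jog_arm(moves=[{"jaw": 0.065, "x": 0.003, "z": 0.035}, {"jaw": 0.065, "z": 0.035}, {"jaw": 0.065, "z": 0.03}, {"jaw": 0.065, "z": 0.003}, {"jaw": 0.065}, {"jaw": 0}, {"jaw": 0}, {"jaw": 0}, {"jaw": 0}, {"jaw": 0}])

```text
clock: 6.0
tcp_pos: [0.5396, -0.388, 0.0699]
orientation: [2.789, 1.438, -0.0]
ft_force: [-1.5, 1.8, 8.3]
width: 0.0252
grasp_force: 60.3
```

```bash
python3 -c "
from h import *
p,R,s=tool();print(p,R.as_matrix()[:,1],s['width'],s['grasp_force'],s['ft_force'])
"
```

```text
[ 0.53959001 -0.38797388  0.06989329] [ 0.81460999 -0.58000036  0.00318444] 0.025230832430168056 60.34199059009552 [-1.47813036  1.8238972   8.31929348]
```

Emit:
jog_arm(moves=[{"jaw": 0, "z": -0.04}, {"jaw": 0, "z": -0.05}, {"jaw": 0, "z": -0.05}, {"jaw": 0}])

```text
clock: 6.5
tcp_pos: [0.5402, -0.3885, 0.213]
orientation: [2.785, 1.436, 0.004]
ft_force: [-0.1, -0.1, -2.2]
width: 0.0253
grasp_force: 60.1
```

```bash
python3 -c "
from h import *
p,R,s=tool();print(p,s['width'],s['grasp_force'],s['ft_force'])
delta(tip+.12*n,Ri)
"
```

```text
[ 0.54022895 -0.38846295  0.21300612] 0.02532685437409622 60.07040977478027 [-0.06643813 -0.07213789 -2.19761984]
translation in tool axes [ 0.2416 -0.0839  0.0342] after turning [ 0.2432 -0.0443 -0.0738] rot [-0.0141 -0.434  -0.1594] dist 0.258
```

Emit:
jog_arm(moves=[{"jaw": 0, "x": 0.048, "y": -0.017}, {"jaw": 0, "x": 0.048, "y": -0.017}, {"jaw": 0, "x": 0.048, "y": -0.017}, {"jaw": 0, "x": 0.048, "y": -0.017}, {"jaw": 0, "x": 0.048, "y": -0.017}, {"jaw": 0, "ax": -0.005, "ay": -0.145, "az": -0.053}, {"jaw": 0, "ax": -0.005, "ay": -0.145, "az": -0.053}, {"jaw": 0, "ax": -0.005, "ay": -0.145, "az": -0.053}, {"jaw": 0}])

```text
clock: 7.62
tcp_pos: [0.6095, -0.1397, 0.206]
orientation: [2.437, 1.525, -0.559]
ft_force: [-0.8, -0.6, -3.2]
width: 0.0252
grasp_force: 60.0
```

```bash
python3 -c "
from h import *
p,R,s=tool();print(p,s['width'],s['ft_force'],np.round(s['joint_pos'],2))
delta(tip+.10*n,Ri)
"
```

```text
[ 0.60951578 -0.13970585  0.20596211] 0.025245827292723143 [-0.76666557 -0.59818664 -3.16821921] [-0.45  0.79  0.68  1.56 -0.06  1.1  -0.31]
translation in tool axes [0.0102 0.0047 0.0463] after turning [0.0101 0.0043 0.0463] rot [-0.0052  0.0022  0.0075] dist 0.0476
```

Next comes the pre-insertion pose, 30 mm short of the tip along the axis. I'll check it in the scene and top views.

Emit:
jog_arm(moves=[{"jaw": 0, "x": 0.005, "y": 0.0022, "z": 0.023, "ax": -0.005, "ay": 0.002, "az": 0.0075}, {"jaw": 0, "x": 0.005, "y": 0.0022, "z": 0.023}, {"jaw": 0}])

```text
clock: 8.0
tcp_pos: [0.6065, -0.1547, 0.1613]
orientation: [2.447, 1.507, -0.549]
ft_force: [0.3, 0.5, -1.3]
width: 0.0254
grasp_force: 59.8
```

```bash
python3 - <<'E'
from h import *
from rig import camera
p,R,s=tool();print(p,s['width'],s['ft_force'])
delta(tip+.10*n,Ri)
V=[]
for nm,(x0,y0) in (("scene",(190,190)),("top",(200,180))):
    c=camera(nm); np.savez(f"pics/{nm}1.npz",**c)
    V.append(cv2.resize(c["frame"][y0:y0+100,x0:x0+100,::-1],None,fx=4,fy=4,interpolation=cv2.INTER_CUBIC))
cv2.imwrite("pics/pre.png",np.hstack(V))
E
```

```text
[ 0.6064917  -0.15470345  0.16127348] 0.025423148446140645 [ 0.25176148  0.50824572 -1.28660215]
translation in tool axes [ 0.0047 -0.0002 -0.0003] after turning [ 0.0047 -0.0002 -0.0004] rot [-0.0027 -0.0024 -0.0076] dist 0.0047
```

View pics/pre.png

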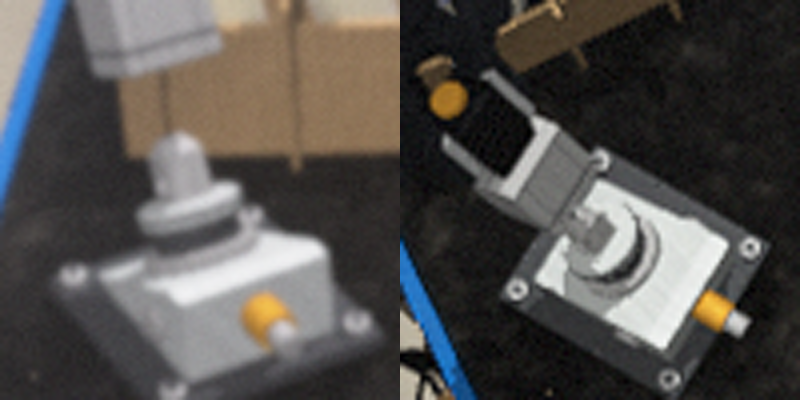

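Both crops show the coupler above the nipple with its tilt and roll apparently matching. In the scene half, the mouth corners are near (93,76) and (221,48) and the tip is at (181,135). In the top half, the lower mouth edge runs from about (545,228) to (600,165). I'll compare these with the predicted projections.

```bash
python3 - <<'E'
from h import *
p,R,s=tool()
for nm,o,xo in (("scene",(190,190),0),("top",(200,180),400)):
    c=load(f"pics/{nm}1.npz")
    f=lambda q:((proj(c,q)-o+.5)*4-.5+[xo,0]).round(0)
    for z in (0,.04): print(nm,"z",z,[f(p+R.apply([sx*.019,sy*.019,.07-z])).tolist() for sx,sy in((1,1),(1,-1),(-1,-1),(-1,1))])
    print(nm,"tip",f(tip), "brass",f(p+R.apply([0,0,.07-.086])),"collar rim+-ex",f(tip-.024*n+.02*ex),f(tip-.024*n-.02*ex))
E
```

```text
scene z 0 [[185.0, 41.0], [94.0, 68.0], [132.0, 68.0], [225.0, 40.0]]
scene z 0.04 [[157.0, -61.0], [65.0, -36.0], [102.0, -40.0], [196.0, -66.0]]
scene tip [175. 137.] brass [  96. -174.] collar rim+-ex [143. 214.] [239. 182.]
top z 0 [[541.0, 140.0], [497.0, 210.0], [556.0, 238.0], [601.0, 166.0]]
top z 0.04 [[494.0, 98.0], [448.0, 171.0], [508.0, 199.0], [555.0, 124.0]]
top tip [576. 217.] brass [441.  96.] collar rim+-ex [578. 274.] [623. 203.]
```

```bash
cat > st.py <<'E'
from h import *
p,R,s=tool()
print("ft tool",R.inv().apply(s['ft_force']).round(1),"tq",R.inv().apply(s['ft_torque']).round(2),"depth past tip mm",(-(p-tip)@n*1e3+70).round(1),"w",round(s['width'],4))
delta(tip+.028*-n+.066*n,Ri)
E
```

Emit:
jog_arm(moves=[{"jaw": 0, "x": 0.0047, "ax": -0.002, "ay": -0.002, "az": -0.008}, {"jaw": 0, "z": 0.015}, {"jaw": 0, "z": 0.01}, {"jaw": 0}])

```text
clock: 8.6
tcp_pos: [0.6041, -0.1596, 0.1368]
orientation: [2.436, 1.518, -0.552]
ft_force: [-0.9, -0.7, -2.4]
width: 0.0254
grasp_force: 60.0
```

```bash
python3 st.py
```

```text
ft tool [ 0.1 -0.5  2.6] tq [ 0.03  0.63 -0.04] depth past tip mm -5.2 w 0.0254
translation in tool axes [-0.0007 -0.0005  0.0372] after turning [-0.0007 -0.0005  0.0372] rot [0.0008 0.0017 0.0024] dist 0.0372
```

```bash
python3 - <<'E'
from h import *
from rig import camera
p,R,s=tool(); V=[]
for nm,(x0,y0),xo in (("scene",(205,190),0),("top",(215,190),400)):
    c=camera(nm); V.append(cv2.resize(c["frame"][y0:y0+68,x0:x0+50,::-1],None,fx=8,fy=8,interpolation=cv2.INTER_CUBIC))
    f=lambda q:((proj(c,q)-(x0,y0)+.5)*8-.5+[xo,0]).round(0).tolist()
    for z in (0,.04): print(nm,"z",z,[f(p+R.apply([sx*.019,sy*.019,.07-z])) for sx,sy in((1,1),(1,-1),(-1,-1),(-1,1))])
    print(nm,"tip",f(tip),"collar rim",f(tip-.024*n+.02*ex),f(tip-.024*n-.02*ex))
cv2.imwrite("pics/pre2.png",np.hstack(V))
E
```

```text
scene z 0 [[274.0, 217.0], [95.0, 275.0], [171.0, 278.0], [355.0, 218.0]]
scene z 0.04 [[218.0, 16.0], [37.0, 70.0], [112.0, 65.0], [298.0, 10.0]]
scene tip [230.0, 274.0] collar rim [167.0, 428.0] [359.0, 365.0]
top z 0 [[604.0, 248.0], [520.0, 385.0], [636.0, 439.0], [721.0, 298.0]]
top z 0.04 [[514.0, 168.0], [425.0, 311.0], [545.0, 365.0], [634.0, 218.0]]
top tip [632.0, 354.0] collar rim [637.0, 468.0] [727.0, 327.0]
```

View pics/pre2.png

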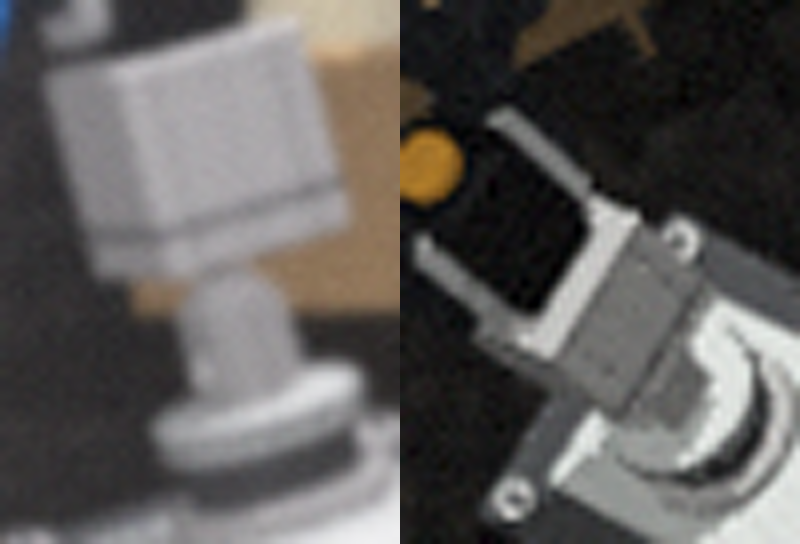

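Scene half: the mouth corners at (100,278), (160,282) and (352,222) match the prediction within about 1 px, and the collar rim at (155,430) to (363,372) is as expected. Top half: the shoulder corners at (638,215) and (548,358) match too. I'm going in.

Emit:
jog_arm(moves=[{"jaw": 0, "z": 0.006}, {"jaw": 0, "z": 0.005}, {"jaw": 0, "z": 0.004}, {"jaw": 0}])

```text
clock: 9.2
tcp_pos: [0.601, -0.1645, 0.1235]
orientation: [2.436, 1.519, -0.552]
ft_force: [-4.0, 1.5, -3.1]
width: 0.0252
grasp_force: 60.5
```

```bash
python3 st.py
```

```text
ft tool [ 0.9 -4.2  3. ] tq [1.12 0.87 0.03] depth past tip mm 9.3 w 0.0252
translation in tool axes [-0.0011 -0.0001  0.0227] after turning [-0.0011 -0.0001  0.0227] rot [0.0002 0.001  0.0027] dist 0.0227
```

Emit:
jog_arm(moves=[{"jaw": 0, "y": -0.001}, {"jaw": 0, "z": 0.003}, {"jaw": 0, "z": 0.002}, {"jaw": 0}])

```text
clock: 9.7
tcp_pos: [0.5997, -0.1662, 0.1193]
orientation: [2.435, 1.518, -0.551]
ft_force: [-3.1, 0.7, -3.6]
width: 0.0251
grasp_force: 60.5
```

```bash
python3 st.py
```

```text
ft tool [ 0.8 -3.1  3.6] tq [0.91 0.77 0.05] depth past tip mm 14.0 w 0.0251
translation in tool axes [-0.001   0.0001  0.018 ] after turning [-0.001   0.0002  0.018 ] rot [0.0018 0.001  0.0025] dist 0.018
```

Emit:
jog_arm(moves=[{"jaw": 0, "y": -0.0015, "z": 0.001}, {"jaw": 0, "z": 0.002}, {"jaw": 0, "z": 0.002}, {"jaw": 0}])

```text
clock: 10.2
tcp_pos: [0.5981, -0.1673, 0.1153]
orientation: [2.435, 1.519, -0.548]
ft_force: [0.4, 2.5, 3.2]
width: 0.025
grasp_force: 61.5
```

```bash
python3 st.py
```

```text
ft tool [ 0.8 -0.7 -3.9] tq [ 0.16  0.74 -0.01] depth past tip mm 18.4 w 0.025
translation in tool axes [-0.0012  0.001   0.0136] after turning [-0.0012  0.0011  0.0136] rot [0.0033 0.0003 0.0026] dist 0.0137
```

Emit:
jog_arm(moves=[{"jaw": 0, "z": 0.002}, {"jaw": 0, "z": 0.002}, {"jaw": 0, "z": 0.002}, {"jaw": 0}])

```text
clock: 10.7
tcp_pos: [0.5965, -0.1698, 0.1092]
orientation: [2.435, 1.518, -0.55]
ft_force: [2.5, -2.1, -7.0]
width: 0.0253
grasp_force: 60.3
```

```bash
python3 st.py
```

```text
ft tool [2.3 3.2 6.7] tq [-1.    1.04 -0.01] depth past tip mm 25.2 w 0.0253
translation in tool axes [-0.001   0.0014  0.0068] after turning [-0.001   0.0014  0.0068] rot [0.0024 0.0009 0.0026] dist 0.007
```

Emit:
jog_arm(moves=[{"jaw": 0, "y": 0.0007, "z": 0.0015}, {"jaw": 0, "z": 0.0015}, {"jaw": 0, "z": 0.0015}, {"jaw": 0}])

```text
clock: 11.2
tcp_pos: [0.5961, -0.1713, 0.1057]
orientation: [2.436, 1.519, -0.55]
ft_force: [-2.5, 4.9, 7.2]
width: 0.0253
grasp_force: 62.3
```

```bash
python3 st.py
```

```text
ft tool [-0.1 -4.5 -7.9] tq [1.06 0.62 0.01] depth past tip mm 29.0 w 0.0253
translation in tool axes [-0.0011  0.001   0.003 ] after turning [-0.0011  0.001   0.003 ] rot [0.0018 0.0006 0.0027] dist 0.0034
```

Emit:
jog_arm(moves=[{"jaw": 0, "y": -0.0004, "z": 0.0015}, {"jaw": 0, "z": 0.0015}, {"jaw": 0}])

```text
clock: 11.58
tcp_pos: [0.5958, -0.1719, 0.1042]
orientation: [2.435, 1.519, -0.548]
ft_force: [-3.0, 12.7, 26.9]
width: 0.0252
grasp_force: 65.0
```

```bash
python3 st.py
```

```text
ft tool [ -2.1  -8.6 -28.6] tq [2.32 0.02 0.04] depth past tip mm 30.6 w 0.0252
translation in tool axes [-0.0012  0.001   0.0014] after turning [-0.0012  0.001   0.0014] rot [ 0.0029 -0.0002  0.0026] dist 0.0021
```

Emit:
jog_arm(moves=[{"jaw": 0, "z": 0.001}, {"jaw": 0}])

```text
clock: 11.82
tcp_pos: [0.5959, -0.1719, 0.1041]
orientation: [2.435, 1.519, -0.547]
ft_force: [-3.5, 20.1, 40.3]
width: 0.0253
grasp_force: 67.0
```

```bash
python3 st.py
```

```text
ft tool [ -2.  -12.4 -43.4] tq [ 3.54 -0.42 -0.03] depth past tip mm 30.7 w 0.0253
translation in tool axes [-0.0013  0.0008  0.0013] after turning [-0.0013  0.0009  0.0013] rot [ 0.0033 -0.0006  0.0027] dist 0.002
```

Emit:
jog_arm(moves=[{"jaw": 0, "y": -0.0008}, {"jaw": 0}])

```text
clock: 12.08
tcp_pos: [0.5957, -0.1718, 0.1041]
orientation: [2.434, 1.519, -0.546]
ft_force: [-0.6, 16.7, 36.3]
width: 0.0249
grasp_force: 66.3
```

```bash
python3 st.py
```

```text
ft tool [ -1.9  -8.2 -39. ] tq [ 2.42 -0.4  -0.06] depth past tip mm 30.7 w 0.0249
translation in tool axes [-0.0013  0.0011  0.0013] after turning [-0.0012  0.0011  0.0013] rot [ 0.0046 -0.0008  0.0026] dist 0.0021
```

Emit:
jog_arm(moves=[{"jaw": 0, "y": -0.0008}, {"jaw": 0}])

```text
clock: 12.32
tcp_pos: [0.5954, -0.1717, 0.1042]
orientation: [2.434, 1.519, -0.545]
ft_force: [2.0, 13.1, 33.4]
width: 0.0253
grasp_force: 65.9
```

```bash
python3 st.py
```

```text
ft tool [ -2.6  -4.2 -35.6] tq [ 1.29 -0.32 -0.02] depth past tip mm 30.7 w 0.0253
translation in tool axes [-0.0012  0.0014  0.0014] after turning [-0.0012  0.0014  0.0013] rot [ 0.0058 -0.0008  0.0025] dist 0.0023
```

```bash
python3 - <<'E'
from h import *
from rig import camera
p,R,s=tool(); V=[]; base=tip-.048*n
for nm,(x0,y0),xo in (("scene",(205,205),0),("top",(220,200),400)):
    c=camera(nm); V.append(cv2.resize(c["frame"][y0:y0+68,x0:x0+50,::-1],None,fx=8,fy=8,interpolation=cv2.INTER_CUBIC))
    f=lambda q:((proj(c,q)-(x0,y0)+.5)*8-.5+[xo,0]).round(0).tolist()
    for k in (16,56): print(nm,"along",k,[f(base+n*k*1e-3+R.apply([sx*.019,sy*.019,0])) for sx,sy in((1,1),(1,-1),(-1,-1),(-1,1))])
    print(nm,"collar rim at 16",f(base+.016*n+.02*ex),f(base+.016*n-.02*ex))
cv2.imwrite("pics/home.png",np.hstack(V))
E
```

```text
scene along 16 [[323.0, 282.0], [147.0, 343.0], [224.0, 354.0], [406.0, 290.0]]
scene along 56 [[269.0, 83.0], [90.0, 141.0], [166.0, 144.0], [350.0, 84.0]]
scene collar rim at 16 [179.0, 349.0] [370.0, 285.0]
top along 16 [[641.0, 239.0], [561.0, 373.0], [676.0, 426.0], [757.0, 289.0]]
top along 56 [[558.0, 165.0], [474.0, 303.0], [591.0, 357.0], [676.0, 215.0]]
top collar rim at 16 [614.0, 402.0] [703.0, 261.0]
```

View pics/home.png

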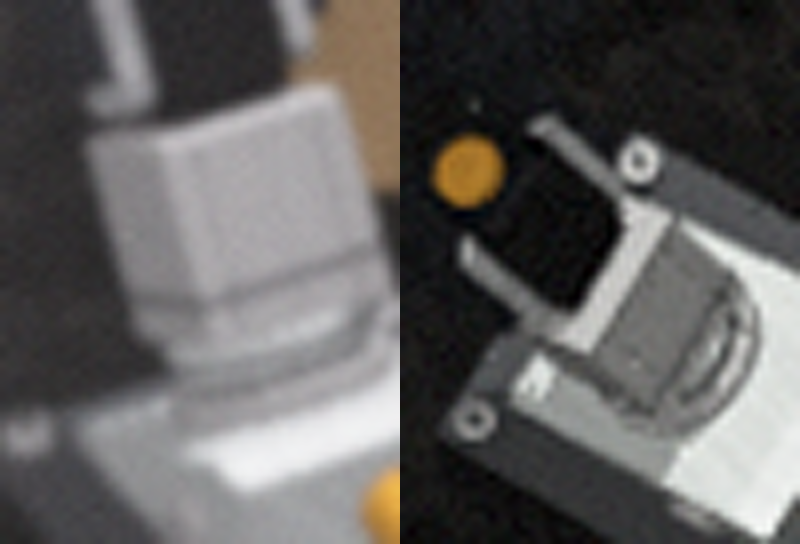

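The shoulder at scene (88,143), (165,147) and (335,85) matches the prediction for a coupler pushed home. The collar sits down on its seat, and the push stayed hard at about 35 N without any further travel. I'm handing it in.

```bash
python3 st.py; python3 -c "
from rig import job_done; print(job_done())"
```

```text
ft tool [ -2.9  -5.4 -37.1] tq [ 1.35 -0.31 -0.01] depth past tip mm 30.6 w 0.0254
translation in tool axes [-0.0012  0.0014  0.0014] after turning [-0.0012  0.0014  0.0014] rot [ 0.0058 -0.0009  0.0024] dist 0.0023
the job is handed in; nothing more can be done
None
```

I handed the job in at about 12.4 s with the coupler snapped onto the nipple, still gripped and pushed down with about 37 N; the force and camera readings show the collar at its hard stop, no verdict came back, and the arm stayed clear of the beaker.

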